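Find the well panel that rocks and push it open

ROBOT

A 6-joint arm with a two-finger parallel gripper is mounted at the origin on a cart in front of the work surface, level with it; the furniture and walls round the work are solid. World frame = base frame: x ahead of the robot, y to its left, z up, the work surface at z = 0. Lengths are in m, angles in degrees, forces in N, time in s.
With the tool pointing down it reaches from about 0.375 to 0.9 m from the base axis. Payload 3.1 kg.
Tool frame: the origin (TCP) lies at the very end of the fingers, on their centre line; the grasp point (between the pads) lies 19 mm behind it; z points along the fingers, x is the direction in which the jaws open and shut, and the axes are right-handed (so a half turn about z gives the same grasp; the last joint's range is limited). The gripper opens to 87 mm and grips with 3 to 60 N. Pads are 19 mm wide; open, the fingers measure 117 mm over their backs; the gripper's body (75 mm by 190 mm) begins 51 mm behind the grasp point.
Start: joints at [63.742, 30.224, 82.088, -0, 67.689, -10.227], TCP at [0.173, 0.601, 0.223] pointing down, gripper open.
Joint ranges: [-176.69, 176.69], [-43.24, 126.21], [12.49, 139.97], [-82, 262], [0, 151.66], [-163.58, 163.58]. Speed limits (degrees/s): [159.86, 159.86, 180, 180, 180, 180].

INTERFACE

Orientations are given as a 3x3 rotation matrix whose columns are the frame's x, y, z axes.
In Python, from rig import read_state, capture, bot gives the robot as it stands.
- The arm moves only by the shell command python3 -m crank 'ROWS' [OPENING]. ROWS is JSON, a list of rows, each a list of 2 entries, a list of its own where there are three numbers: the shift along the tool's x, y, z in cm, then the turn, a rotation vector about the tool's x, y, z in rad. In form: [[[dx, dy, dz], [wx, wy, wz]], ...]. A call has 1 to 12 rows; each row shifts and turns the commanded pose from where the row before left it, along the tool's axes as they then stand; what a row does not reach is not made up. A row lasts 1/10 s, in which the tool goes at most 50 mm and 8.59 degrees, less where a joint would pass 70% of its speed; a pose out of reach is approached as far as the arm can. A call with a gripper value outside its range is refused whole. OPENING is the closure, from -1 (fully open) to 1 (shut), set as the call begins (- or left out, the last holds). The fingers move at their own pace and stop on an object; the grip force is fixed at half the most. Time passes only in rows, so rows that do not move let the fingers close. It gives the time, the measured TCP pose, the force and the opening at its end, in the units of the state.
- read_state(): the state, without advancing time (a new reading comes with each control period).
- capture(name): name is "scene" or "top" or "wrist"; returns a dict with "pixels" (400x640x3 uint8, red, green, blue), "camera_matrix" (3x3 intrinsics, pixels), "R" (3x3) and "t" (3): a world point X has camera coordinates R X + t. Camera axes: x right, y down, z forward; pixel columns grow to the right and rows downward; lengths in m; the calibration is good to about 2 mm. A picture is of the moment at which its call begins. There is no depth.
- bot.hand_in(): hands the job in, once; it reports no verdict.
The state is a dict: "time_s": time; "joint_positions": joint angles; "qvel": joint speeds; "tau": joint torques, N m; "position": TCP position; "tcp_rot": TCP orientation; "force": force on the tool from outside, world axes, zero at the start; "moment": the same for the moment, N m; "opening": opening from 0.0 (shut) to 1.0 (fully open).
Only numpy, scipy, OpenCV 4.12 (cv2) and the standard library are available. Lean on these libraries where they do the work, as an engineer would, in place of code of your own. Each camera call takes 0.05 s, during which the arm holds its last target.

TASK

Only one of the four identical panels of the wooden case is free to move: press down on the brass dots one after another until you find the panel that rocks (its end nearest the dot dips and its other end comes up). Then push the raised end up and over until that panel stands upright on its cross pin, leave it standing open, and leave the pot, the bottle and the cork block behind the case standing where they are.

Things in the scene. Friction and masses are not known exactly. Their poses are not given: they have to be found in the camera images.
- case: open-topped pale wooden case fixed to the bench, 121 (its x, away from the robot) by 326 (its y, to the left) by 66 mm high; origin at the centre of its underside. Four wells along y (80 mm pitch, walls 6 mm, 60 mm deep) are closed by four identical brown panels, tops flush with the rim, 2 mm gap all round. Three are fast and do not give; one, changing from start to start, tips about its cross pin
- mark_1 (a point): brass dot, 12 mm across, on top of the leftmost panel (105 in x by 70 in y by 7 mm thick, smooth lacquer); the point is on the top face, 66 mm above the bench, axes as the case's. 18 mm before it is the panel's near edge, 27 mm beyond it the cross pin (along y), 87 mm beyond it the far edge. On the free panel, pressing here takes about 2 N; 10 mm down tips it about 0.65 rad, far edge 35 mm up
- mark_2 (a point): the same brass dot on the second panel from the left, an identical panel
- mark_3 (a point): the same brass dot on the third panel from the left, an identical panel
- mark_4 (a point): the same brass dot on the rightmost panel, an identical panel
- hatch (a joint): tilt in rad of the one panel that is free, whichever it is: 0 = flush, grows as the end on the robot's side goes down and the far end rises, 1.57 = upright, stop at 1.8. Stiff enough on its pin (about 0.025 N m) to stay at any angle where it is left
- yellow_pot: closed yellow pigment pot, 62 mm across, 53 mm high, loose, standing behind the case; origin at the centre of its underside, z up
- red_bottle: small closed red ink bottle, 38 mm across, 60 mm high, loose, standing behind the case; origin at the centre of its underside, z up
- cork_sander: cork sanding block, 55 x 95 x 35 mm, loose, lying behind the case; origin at the centre of its underside, z up
Mind the look-alikes: they are no part of the job. Of the things shaped like the yellow_pot, the yellow one is meant. Several things have the shape of the cork_sander; the one meant has the colours described above.

How it is judged (in metres and radians):
On the way:
1. the free panel is found: pressed on its near end, it has rocked by at least 0.12 rad (7 degrees) (value of joint hatch above 0.12 rad), for 0.1 s.
At the end, for the whole second after the job is handed in: The panel that rocks stands open at rest, tilted more than 1.2 rad (69 degrees) from flush; pot, bottle and cork block stand upright within 30 mm of where they were (value of joint hatch above 1.2 rad and velocity of joint hatch between -0.05 and 0.05 rad/s and distance of each of yellow_pot, red_bottle, cork_sander from where it was at the start of the episode below 0.03 m and angle between each of yellow_pot, red_bottle, cork_sander's own z axis and vertical below 0.2 rad); the robot touches nothing.
It fails at once if the pot, the bottle or the cork block is knocked over, shifted or lifted by more than 30 mm (distance of any of yellow_pot, red_bottle, cork_sander from where it was at the start of the episode above 0.03 m or angle between any of yellow_pot, red_bottle, cork_sander's own z axis and vertical above 0.5 rad).
It also fails if it takes over 58 s, if anything falls off the work surface, if the arm or the gripper's body presses on something with over 40 N, if the wrist force passes 120 N, or if a joint passes its speed limit or range.

## Working session

There is one attempt and no reset: what is moved stays moved. The work goes in short steps, Python scripts to look and compute and a shell command to move; the robot and the scene stay as the last step left them, time stands still between calls to the robot, and variables do not carry over. Pictures are saved under pics/ and viewed, and the job is handed in when it is done.

```bash
mkdir -p pics; ls; python3 - <<'E'
from rig import read_state, capture, bot
import cv2, numpy as np
s=read_state(); print(s)
for n in ["scene","top"]:
    c=capture(n); cv2.imwrite(f"pics/{n}0.png",c["pixels"][:,:,::-1]); print(n,c["camera_matrix"],c["R"],c["t"])
    np.savez(f"{n}0.npz",**c)
E
```

```text
pics
{'time_s': 0.0, 'joint_positions': array([ 6.37421352e+01,  3.02778078e+01,  8.21539389e+01,  2.69813498e-04,
        6.76887751e+01, -1.02289974e+01]), 'qvel': array([-0.08721913, -0.02574698,  0.04726798,  0.01324768,  0.05887902,
        0.05023774]), 'tau': array([-6.87588963e-04, -4.40051007e+01, -1.76589417e+01,  6.33712811e-02,
        5.82104770e-02, -1.60516965e-04]), 'position': array([0.17224676, 0.60006153, 0.22159763]), 'tcp_rot': array([[ 2.76122389e-01,  9.61122028e-01, -9.34520001e-04],
       [ 9.61120255e-01, -2.76123712e-01, -1.88451617e-03],
       [-2.06929314e-03, -3.77828993e-04, -9.99997788e-01]]), 'force': array([-0.10821359, -0.68657368, -0.02114689]), 'moment': array([ 0.06300009, -0.03905986, -0.01983608]), 'opening': 1.0002727430646197}
scene [[373.38235246   0.         324.35014205]
 [  0.         373.38235246 200.72888733]
 [  0.           0.           1.        ]] [[ 0.52241598 -0.85255676  0.01511659]
 [-0.47734405 -0.30709715 -0.82330674]
 [ 0.70655799  0.42289279 -0.56739536]] [-0.42638126  0.29899695  0.55448003]
top [[435.76611843   0.         323.90363377]
 [  0.         435.76611843 189.34379485]
 [  0.           0.           1.        ]] [[ 0.02573538 -0.99951452  0.01756198]
 [-0.99297395 -0.02758885 -0.11507208]
 [ 0.11550073 -0.01447716 -0.99320189]] [-0.18179035  0.57661664  0.85651183]
```

View pics/scene0.png

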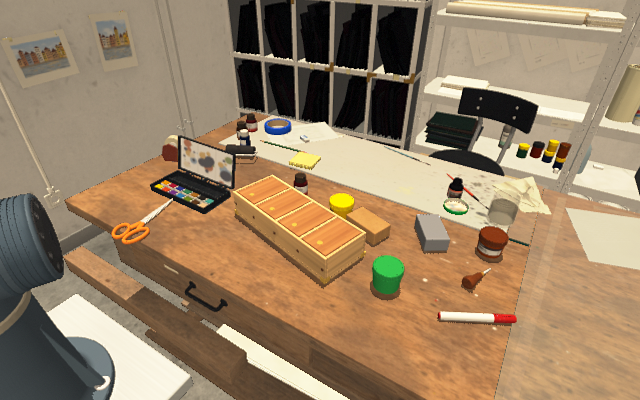

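View pics/top0.png

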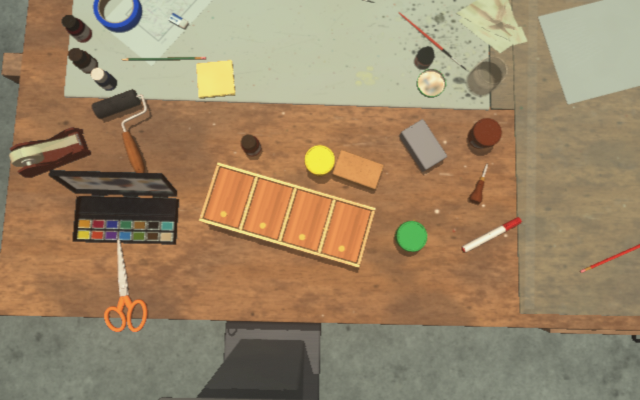

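```bash
python3 - <<'E'
import cv2
im=cv2.imread("pics/top0.png")[130:275,190:390]
cv2.imwrite("pics/top0c.png",cv2.resize(im,None,fx=4,fy=4,interpolation=cv2.INTER_CUBIC))
E
cat > h.py <<'E'
import numpy as np
def ray(c,u,v,z):
    K,R,t=c["camera_matrix"],c["R"],c["t"]
    C=-R.T@t; d=R.T@np.linalg.inv(K)@np.array([u,v,1.])
    return C+d*(z-C[2])/d[2]
def proj(c,X):
    p=c["camera_matrix"]@(c["R"]@np.array(X)+c["t"]); return p[:2]/p[2]
E
```

```text
(no output)
```

View pics/top0c.png

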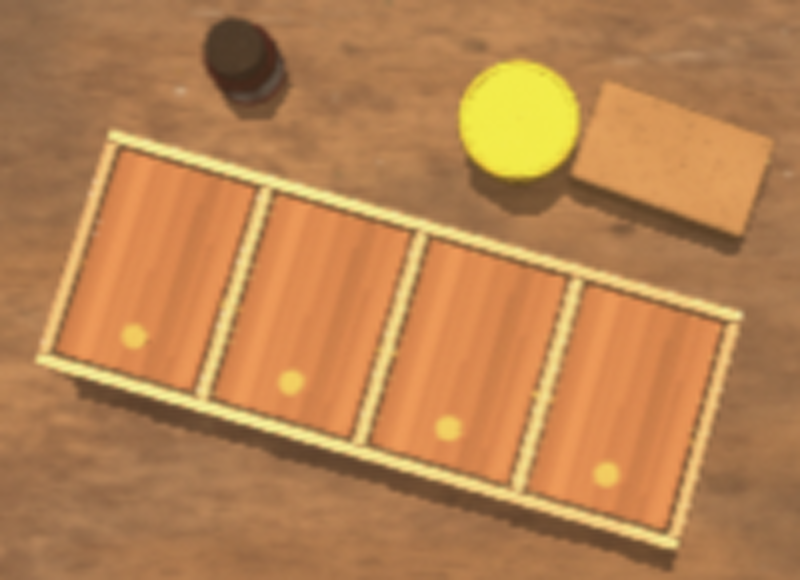

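```bash
python3 - <<'E'
import numpy as np
from h import *
c=np.load("top0.npz")
f=lambda p,z:ray(c,190+(p[0]+.5)/4-.5,130+(p[1]+.5)/4-.5,z)
D=np.array([f(p,.066) for p in [(134,337),(291,382),(448,429),(606,474)]]);print(D.round(4))
y=(D[0]-D[3]);print(np.linalg.norm(y)/3, np.degrees(np.arctan2(-y[0],y[1])))
for p in [(110,132),(742,314),(676,547),(38,360)]: print(f(p,.066).round(4))
print('bottle top',f((238,48),.06),'pot',f((520,120),.053))
for p in [(605,83),(772,142),(740,238),(572,178)]: print('cork',f(p,.035).round(3))
print('C',-c["R"].T@c["t"])
E
```

```text
[[ 0.524   0.0297  0.066 ]
 [ 0.5041 -0.0477  0.066 ]
 [ 0.4833 -0.1249  0.066 ]
 [ 0.4635 -0.2023  0.066 ]]
0.07990639257997441 -14.600104306216359
[0.625  0.0468 0.066 ]
[ 0.5433 -0.2676  0.066 ]
[ 0.4294 -0.2369  0.066 ]
[0.5115 0.0757 0.066 ]
bottle top [ 0.67056328 -0.01340835  0.06      ] pot [ 0.6393223 -0.1558419  0.053    ]
cork [ 0.663 -0.199  0.035]
cork [ 0.635 -0.286  0.035]
cork [ 0.585 -0.27   0.035]
cork [ 0.613 -0.183  0.035]
C [ 0.47831601 -0.15339404  0.92023424]
```

```bash
python3 -m crank '[[[-2.5,2.7,0],[0,0,0]],[[-2.5,2.7,0],[0,0,0]],[[-2.5,2.7,0],[0,0,0]],[[-2.5,2.7,0],[0,0,0]],[[-2.5,2.7,0],[0,0,0]],[[-2.5,2.7,0],[0,0,0]],[[-2.5,2.7,0],[0,0,0]],[[-2.5,2.7,0],[0,0,0]],[[-2.5,2.7,0],[0,0,0]],[[-2.5,2.7,0],[0,0,0]],[[-2.5,2.7,0],[0,0,-0.025]],[[0,0,0],[0,0,0]]]' 1
cat >> h.py <<'E'
def to(target):
    from rig import read_state
    s=read_state(); d=np.array(target)-s["position"]
    print("pos",s["position"].round(4),"F",s["force"].round(2),"need cm",(s["tcp_rot"].T@d*100).round(2),"t",round(s["time_s"],2))
E
python3 -c "
from h import *
to([.524,.0297,.075])"
```

```text
time_s: 1.3
position: [0.3843, 0.2515, 0.2225]
tcp_rot: [[0.257, 0.967, 0.001], [0.967, -0.257, -0.001], [-0.001, 0.001, -1.0]]
force: [0.4, 0.8, -0.0]
opening: 0.03
pos [0.3843 0.2515 0.2225] F [ 0.4   0.76 -0.03] need cm [-17.84  19.17  14.78] t 1.3
```

```bash
python3 -m crank '[[[-2.5,2.7,1.5],[0,0,0]],[[-2.5,2.7,1.5],[0,0,0]],[[-2.5,2.7,1.5],[0,0,0]],[[-2.5,2.7,1.5],[0,0,0]],[[-2.5,2.7,1.5],[0,0,0]],[[-2.5,2.7,1.5],[0,0,0]],[[-2.8,3.0,1.5],[0,0,0]],[[0,0,2.0],[0,0,0]],[[0,0,2],[0,0,0]],[[0,0,0],[0,0,0]],[[0,0,0],[0,0,0]]]'
python3 -c "
from h import *
to([.524,.0297,.066])
import cv2
from rig import capture
c=capture('scene');cv2.imwrite('pics/s1.png',c['pixels'][100:300,160:460,::-1].repeat(2,0).repeat(2,1))"
```

```text
time_s: 2.4
position: [0.5225, 0.0344, 0.0773]
tcp_rot: [[0.252, 0.968, -0.001], [0.968, -0.252, 0.0], [-0.0, -0.001, -1.0]]
force: [-0.3, -0.2, 0.0]
opening: 0.003
pos [0.5225 0.0344 0.0773] F [-0.32 -0.17  0.02] need cm [-0.42  0.26  1.13] t 2.4
```

View pics/s1.png

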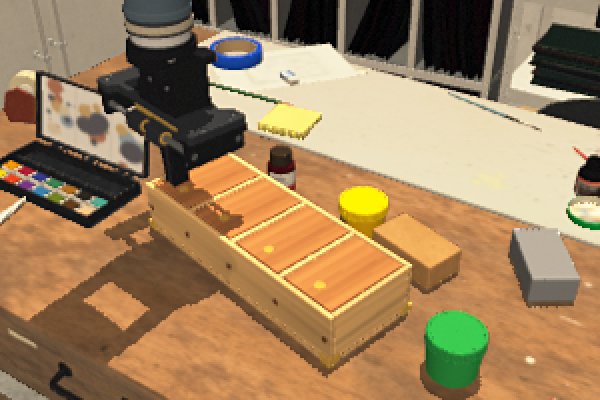

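The closed fingers are above the leftmost panel's near end, at crop pixel (180,180). I'll press there now.

```bash
python3 -m crank '[[[-0.4,0.2,0],[0,0,0]],[[0,0,0.5],[0,0,0]],[[0,0,0.5],[0,0,0]],[[0,0,0.15],[0,0,0]],[[0,0,0.15],[0,0,0]],[[0,0,0],[0,0,0]],[[0,0,0],[0,0,0]]]'
```

```text
time_s: 3.15
position: [0.5238, 0.0294, 0.0664]
tcp_rot: [[0.252, 0.968, 0.001], [0.968, -0.252, -0.0], [-0.0, 0.001, -1.0]]
force: [-2.4, -0.8, 15.6]
opening: 0.005
```

Panel 1 is fast: 15.6 N with no give. Next is panel 2, 80 mm to the right.

```bash
python3 -m crank '[[[0,0,-1.3],[0,0,0]],[[-4,0,0],[0,0,0]],[[-4,0,0],[0,0,0]],[[0,0,0],[0,0,0]],[[0,0,0.5],[0,0,0]],[[0,0,0.5],[0,0,0]],[[0,0,0.15],[0,0,0]],[[0,0,0.15],[0,0,0]],[[0,0,0],[0,0,0]],[[0,0,0],[0,0,0]]]'
```

```text
time_s: 4.15
position: [0.5037, -0.0473, 0.0663]
tcp_rot: [[0.249, 0.968, 0.0], [0.968, -0.249, -0.001], [-0.001, 0.0, -1.0]]
force: [-4.5, -1.5, 18.8]
opening: 0.005
```

Panel 2 is fast too (18.8 N). On to panel 3.

```bash
python3 -m crank '[[[0,0,-1.3],[0,0,0]],[[-4,0,0],[0,0,0]],[[-4,0,0],[0,0,0]],[[0,0,0],[0,0,0]],[[0,0,0.5],[0,0,0]],[[0,0,0.5],[0,0,0]],[[0,0,0.15],[0,0,0]],[[0,0,0.15],[0,0,0]],[[0,0,0],[0,0,0]],[[0,0,0],[0,0,0]]]'
```

```text
time_s: 5.15
position: [0.4835, -0.124, 0.0663]
tcp_rot: [[0.249, 0.969, -0.0], [0.969, -0.249, -0.0], [-0.0, -0.0, -1.0]]
force: [-4.1, 0.2, 20.9]
opening: 0.005
```

```bash
python3 -m crank '[[[0,0,-1.3],[0,0,0]],[[-4,0,0],[0,0,0]],[[-4,0,0],[0,0,0]],[[0,0,0],[0,0,0]],[[0,0,0.5],[0,0,0]],[[0,0,0.5],[0,0,0]],[[0,0,0.15],[0,0,0]],[[0,0,0.15],[0,0,0]],[[0,0,0],[0,0,0]],[[0,0,0],[0,0,0]]]'
```

```text
time_s: 6.15
position: [0.4637, -0.2026, 0.0645]
tcp_rot: [[0.251, 0.968, 0.0], [0.968, -0.251, -0.0], [-0.0, 0.0, -1.0]]
force: [0.2, -0.5, -0.4]
opening: 0.006
```

Panel 4 gives: z is down to 64.5 mm with almost no force. I'll press it down to about 55 mm.

```bash
python3 -m crank '[[[0,0,0.3],[0,0,0]],[[0,0,0.3],[0,0,0]],[[0,0,0.3],[0,0,0]],[[0,0,0.1],[0,0,0]],[[0,0,0],[0,0,0]],[[0,0,0],[0,0,0]],[[0,0,0],[0,0,0]]]'
python3 -c "
from h import *
import cv2
from rig import capture
c=capture('scene');cv2.imwrite('pics/s2.png',c['pixels'][100:300,200:460,::-1].repeat(3,0).repeat(3,1))"
```

```text
time_s: 6.85
position: [0.4633, -0.2029, 0.0544]
tcp_rot: [[0.252, 0.968, -0.0], [0.968, -0.252, 0.0], [0.0, -0.0, -1.0]]
force: [-0.8, -0.4, 1.1]
opening: 0.006
```

View pics/s2.png

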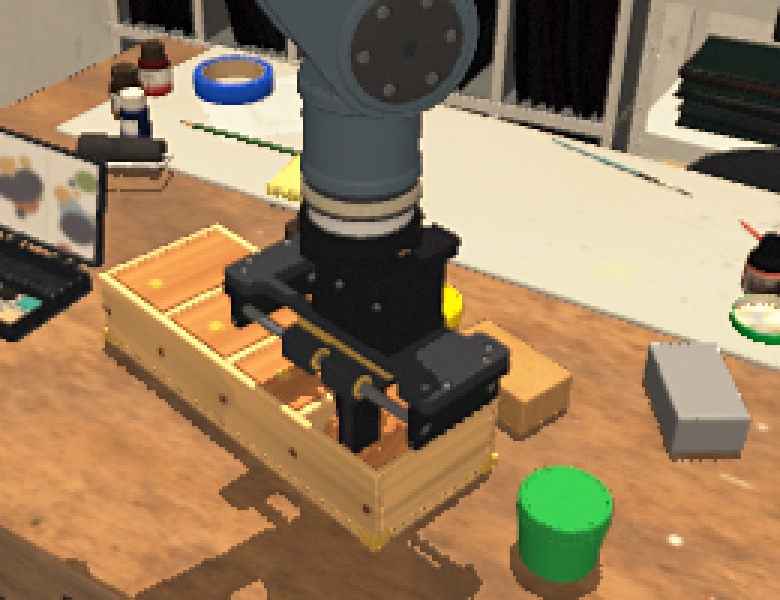

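Panel 4's near end is down under the fingers at crop (360,430). Next I lift off, cross over the raised end and look.

```bash
python3 -m crank '[[[0,0,-2],[0,0,0]],[[0,0,-4],[0,0,0]],[[0,0,-4],[0,0,0]],[[0,0,-2],[0,0,0]],[[0,3,0],[0,0,0]],[[0,4,0],[0,0,0]],[[0,3.5,0],[0,0,0]],[[0,0,0],[0,0,0]],[[0,0,0],[0,0,0]]]'
python3 -c "
from h import *
import cv2
from rig import capture
c=capture('scene');cv2.imwrite('pics/s3.png',c['pixels'][100:300,200:460,::-1].repeat(3,0).repeat(3,1))
to([.4635+.097*.968,-.2023-.097*.252,.076])"
```

```text
time_s: 7.8
position: [0.5648, -0.229, 0.1739]
tcp_rot: [[0.252, 0.968, -0.001], [0.968, -0.252, 0.001], [0.0, -0.002, -1.0]]
force: [-0.5, 0.7, -0.7]
opening: 0.004
pos [ 0.5638 -0.2286  0.1739] F [-0.69  0.63  0.26] need cm [ 0.01 -0.64  9.79] t 7.85
```

View pics/s3.png

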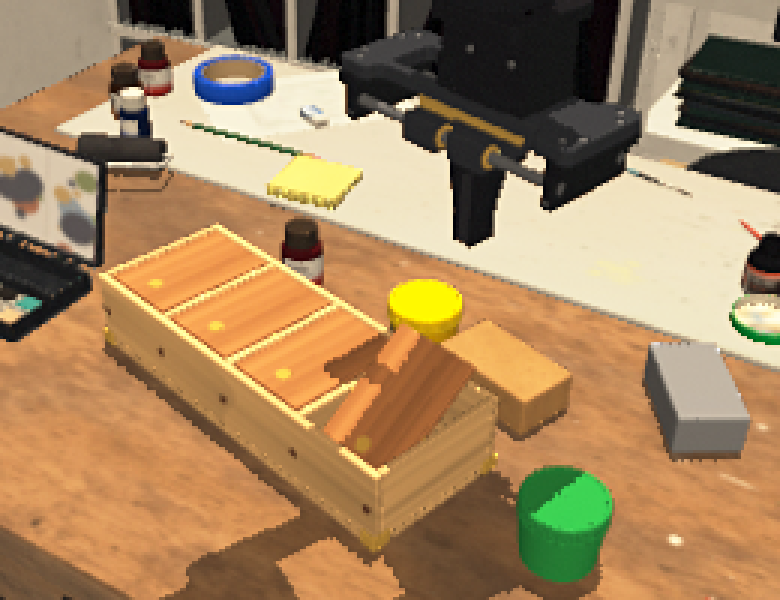

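The right panel is standing at roughly 0.65 rad, with its raised edge near crop (430,350), and the objects behind the case haven't moved. I'll go down behind the raised edge, tip above the rim, and push toward the robot.

```bash
python3 -m crank '[[[0,0,3],[0,0,0]],[[0,0,3],[0,0,0]],[[0,0,2.6],[0,0,0]],[[0,0,1],[0,0,0]],[[0,0,0],[0,0,0]],[[0,-1,0],[0,0,0]],[[0,-1,0],[0,0,0]],[[0,-0.8,0],[0,0,0]],[[0,-0.8,0],[0,0,0]],[[0,-0.5,0],[0,0,0]],[[0,0,0],[0,0,0]]]'
python3 -c "
from h import *
import cv2
from rig import capture
c=capture('scene');cv2.imwrite('pics/s4.png',c['pixels'][100:300,200:460,::-1].repeat(3,0).repeat(3,1))
to([.4635+.046*.968,-.2023-.046*.252,.076])"
```

```text
time_s: 8.95
position: [0.5242, -0.2186, 0.0797]
tcp_rot: [[0.252, 0.968, -0.001], [0.968, -0.252, 0.0], [-0.0, -0.0, -1.0]]
force: [1.8, 0.5, -0.1]
opening: 0.003
pos [ 0.5241 -0.2185  0.0792] F [-0.13 -0.33  0.1 ] need cm [ 0.04 -1.67  0.32] t 9.0
```

View pics/s4.png

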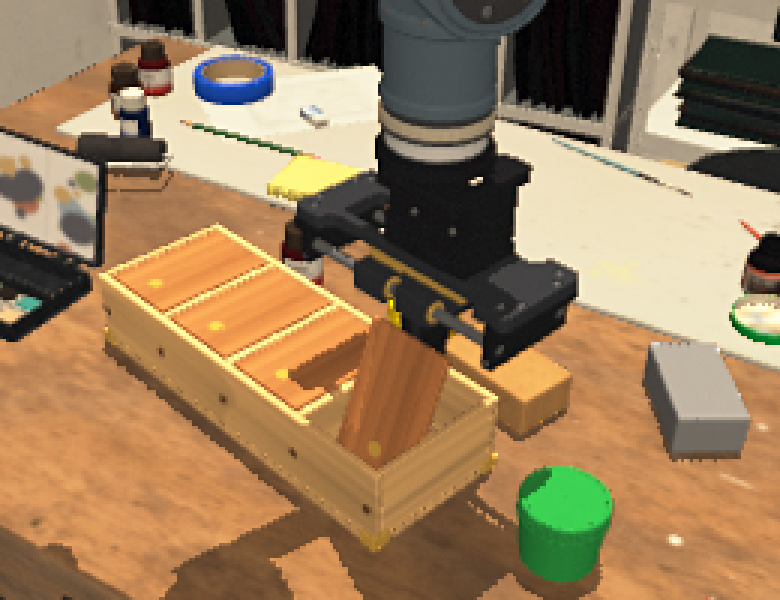

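It's working: the panel is steeper now, with the finger behind it. I'll keep pushing.

```bash
python3 -m crank '[[[0,-0.6,0],[0,0,0]],[[0,-0.6,0],[0,0,0]],[[0,-0.5,0],[0,0,0]],[[0,-0.2,0],[0,0,0]],[[0,0,0],[0,0,0]],[[0,0,0],[0,0,0]]]'
python3 -c "
from h import *
import cv2
from rig import capture
c=capture('scene');cv2.imwrite('pics/s5.png',c['pixels'][100:300,200:460,::-1].repeat(3,0).repeat(3,1))
to([.4635+.046*.968,-.2023-.046*.252,.076])"
```

```text
time_s: 9.6
position: [0.5068, -0.2142, 0.0784]
tcp_rot: [[0.252, 0.968, -0.0], [0.968, -0.252, 0.0], [0.0, -0.001, -1.0]]
force: [-0.2, -0.1, -0.6]
opening: 0.009
pos [ 0.5069 -0.2143  0.0784] F [ 0.08  0.7  -0.46] need cm [0.06 0.1  0.24] t 9.65
```

View pics/s5.png

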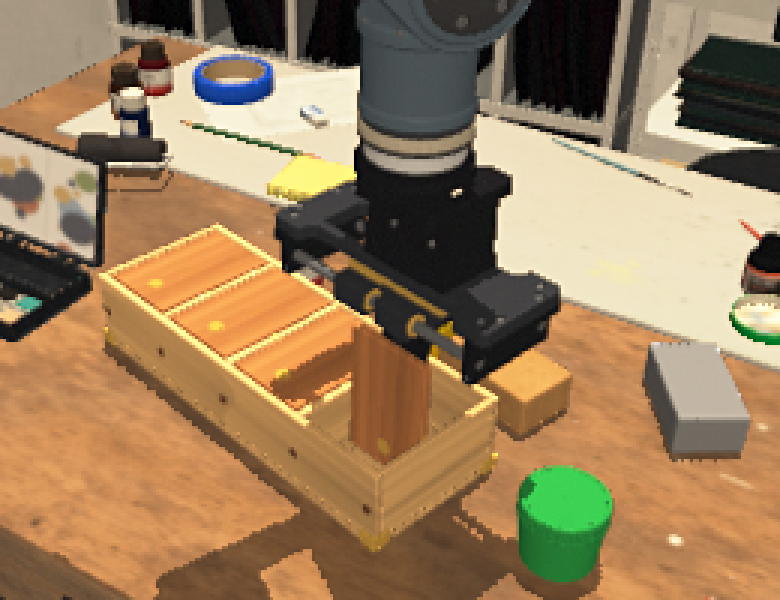

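The panel looks close to vertical. I'll back off, lift clear and check with both cameras.

```bash
python3 -m crank '[[[0,1,0],[0,0,0]],[[0,3,0],[0,0,0]],[[0,2,-1],[0,0,0]],[[0,0,-4],[0,0,0]],[[0,0,-4],[0,0,0]],[[0,0,-4],[0,0,0]],[[4,0,-4],[0,0,0]],[[4,0,0],[0,0,0]],[[4,0,0],[0,0,0]],[[4,0,0],[0,0,0]],[[0,0,0],[0,0,0]],[[0,0,0],[0,0,0]]]'
python3 -c "
from h import *
import cv2
from rig import capture
c=capture('scene');a=c['pixels'][130:290,210:430,::-1].repeat(3,0).repeat(3,1);cv2.imwrite('pics/s6.png',a)
np.savez('s6.npz',**c)
c=capture('top');cv2.imwrite('pics/t6.png',c['pixels'][120:280,180:400,::-1].repeat(3,0).repeat(3,1))
np.savez('t6.npz',**c)
e=np.array([.968,-.252,0]);o=np.array([.4635,-.2023,.0])+.027*e+[0,0,.0625]
s=np.load('s6.npz')
yv=np.array([.252,.968,0])
for th in (1.2,1.4,1.57,1.7):
  for sy in(-.035,.035):
    p=o+yv*sy+.06*np.cos(th)*e+np.array([0,0,.06*np.sin(th)]);print(th,sy,(proj(s,p)-[210,130])*3,(proj(c,p)-[180,120])*3)
"
```

```text
time_s: 10.85
position: [0.6049, -0.0781, 0.244]
tcp_rot: [[0.249, 0.968, 0.0], [0.968, -0.249, -0.001], [-0.001, 0.001, -1.0]]
force: [0.5, -0.5, -0.8]
opening: 0.002
1.2 -0.035 [418.17926655 270.32254591] [564.89298771 324.81869705]
1.2 0.035 [344.29498751 225.16213498] [454.99245137 293.04631737]
1.4 -0.035 [406.33666612 273.77132784] [560.49318716 342.96769429]
1.4 0.035 [332.27066751 227.92871507] [449.97581587 310.9912434 ]
1.57 -0.035 [395.56698285 279.25639739] [556.22287705 359.09823967]
1.57 0.035 [321.46440023 232.73639293] [445.42772193 327.01833777]
1.7 -0.035 [387.11626637 284.96177838] [552.72431511 371.49817015]
1.7 0.035 [313.06073667 237.87472145] [441.87784615 339.38557662]
```

View pics/s6.png

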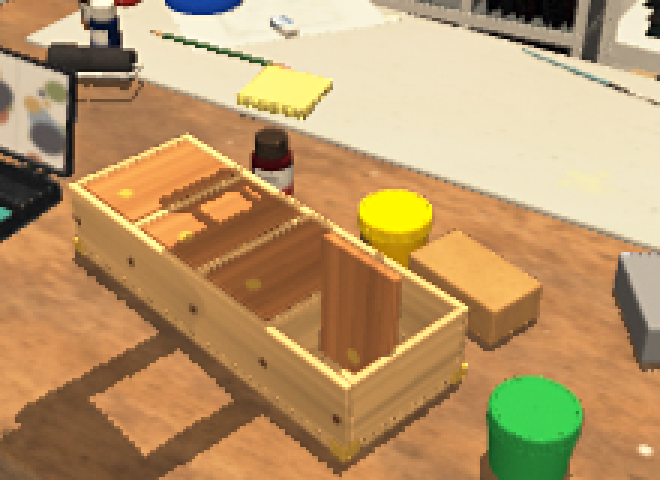

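View pics/t6.png

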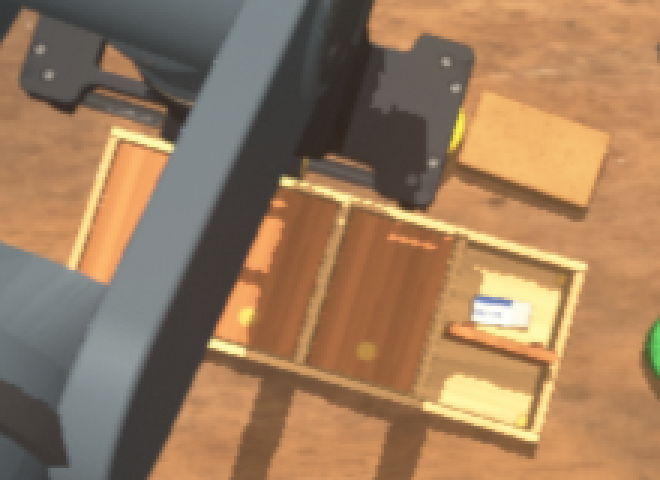

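The panel's top edge runs from (322,233) to (400,278) in the scene view and from (450,330) to (555,357) in the top view. Both fit a tilt of about 1.57 rad. The pot, bottle and cork block haven't moved, and the arm is clear at z = 0.24 m.

```bash
python3 -c "
from rig import bot,read_state
print(read_state()['force'].round(2)); bot.hand_in()"
```

```text
[ 0.88 -0.12  0.25]
the job is handed in; nothing more can be done
```

The rightmost panel (panel 4) was the free one. It now stands upright on its cross pin, and I handed the job in at about 11 s of the 58 s allowed.

- **Finding the panel:** I pressed each dot from left to right. Panels 1–3 held firm at 16–21 N, and panel 4 gave way with almost no force.
- **Opening it:** I pressed panel 4's near end down about 12 mm. Then I went over to its raised far end and pushed that end toward the robot until the panel was upright.
- **Last checks:** In both the scene and top views the panel's top edge sits where a tilt of about 1.57 rad would put it. By eye, the pot, bottle and cork block stand where they started, though I did not re-measure their positions. In the top view the arm hid the bottle and most of the pot, so for those two I relied on the scene view. The gripper was clear of everything at z = 0.24 m, and the force reading was under 1 N. None of these checks failed or disagreed.

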